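Red tea tin from the rack to the serving caddy

TASK

Lift the red tea tin straight up in its rack until it clears the front rail, draw it out forward over the rail without knocking it, and stand it upright on the open worktop and let go. Then take it again the other way, by its broad labelled sides, and set it gently down on the floor of the white caddy with a broad labelled side facing the caddy's tall end wall. Finally slide it along the caddy until that side lies flush against the end wall, and leave it standing there; do not disturb the other tins, the mug or the jar.

Things in the scene. Friction and masses are not known exactly. Their poses are not given: they have to be found in the camera images.
- red_tin: the tin to move: all-red box-shaped tin, 64 (its x) x 54 (its y) x 80 tall (z) mm, 0.15 to 0.31 kg. Origin: centre of its underside. The broad 64 mm sides (+y, -y) carry a white label. It starts in one of three rack cells with a narrow 54 mm side (-x) to the front; neighbours and dividers leave no room for fingers at its broad sides there, only at its narrow x sides
- blue_tin: same tin in blue, in another cell of the rack; bystander, leave it there (a 15 mm shift fails)
- green_tin: same tin in green, in another cell of the rack; bystander, leave it there (a 15 mm shift fails)
- rack: fixed brown wooden counter rack, 134 (x) x 208 (y) mm, origin: centre of its underside on the worktop; front is -x. Tins stand on its board at z = 45 mm, at about x = -15, in three cells at y = -64, 0, +64 mm, each 60 wide. Dividers end at z = 85 mm, end cheeks at z = 100, the back panel (inner face x = +60) at z = 85, tins at z = 125
- rail: front retaining rail of the rack, two brass bars along y at rack x = -64 mm (inner side at x = -60, outer at -68), top at rack z = 75 mm, so 30 mm above the board. Origin and axes are those of the rack
- caddy: fixed white caddy, open-topped narrow box, outside 162 (x) x 82 (y) mm, origin: centre of its underside on the worktop. Inside x -75 to +75, y -35 to +35 mm; slippery floor (friction about 0.2) at z = 8. Long walls and the end wall at +x end at z = 92; the -x end has a low lip, top z = 30. A tin fits with its 64 mm side across, 3 mm clear on each side, its lid 4 mm below the walls
- caddy_stop (a point): foot of the inner face of the caddy's tall end wall, at caddy (75, 0, 8) mm. A tin flush against this wall, broad side to it, has its origin 27 mm before it, at caddy x = +48 mm
- mug: orange mug, 81 mm wide and 101 tall, loose on the worktop behind the work; bystander (a 20 mm shift fails). Origin: centre of its underside
- jar: glass jar with a red lid, 60 mm wide and 86 tall, loose on the worktop behind the work; bystander (a 20 mm shift fails). Origin: centre of its underside

How it is judged:
On the way, in this order (a step that is already met when the one before it is completed fails the run):
1. the red tin is lifted within the rack until its underside is above the top of the front rail (z of red_tin in the frame of rack above 0.076 m and x of red_tin in the frame of rack between -0.03 and 0.04 m and angle between red_tin's own z axis and vertical below 0.3 rad), for 0.05 s.
2. the red tin stands upright on the open worktop, in front of or beside the rack and outside the caddy, let go and at rest (height (world z) of red_tin between -0.006 and 0.006 m and angle between red_tin's own z axis and vertical below 0.07 rad and linear speed of red_tin below 0.02 m/s and contact force between the fingers and red_tin below 0.1 N and contact force between red_tin and caddy below 0.1 N and contact force between red_tin and rack below 0.1 N), for 0.2 s.
3. the red tin stands on the floor of the caddy, broad side towards the end wall (z of red_tin in the frame of caddy between 0.003 and 0.012 m and x of red_tin in the frame of caddy between -0.055 and 0.051 m and y of red_tin in the frame of caddy between -0.01 and 0.01 m and angle between red_tin's own z axis and vertical below 0.07 rad and angle between the y axis of red_tin and the x axis of caddy, either way round below 0.12 rad), for 0.1 s.
At the end, for the whole second after the job is handed in: the red tin stands upright (within 4 degrees) on the caddy's floor, a broad side square to the end wall (within 7 degrees) and no more than 3 mm from it, released and at rest (all of step 3 and x of red_tin in the frame of caddy above 0.045 m and linear speed of red_tin below 0.01 m/s and angular speed of red_tin below 0.1 rad/s and contact force between the fingers and red_tin below 0.1 N); the robot touches nothing.
It fails at once if the red tin knocks the rack's front rail (over 8 N) (contact force between red_tin and rail above 8 N).
It fails at once if the red tin is dropped or rammed into the caddy (over 40 N) (contact force between red_tin and caddy above 40 N).
It fails at once if the blue or green tin is shifted by more than 15 mm (distance of any of blue_tin, green_tin from where it was at the start of the episode above 0.015 m).
It fails at once if the mug or the jar is shifted by more than 20 mm (distance of any of mug, jar from where it was at the start of the episode above 0.02 m).
It also fails if it takes over 67 s, if anything falls off the work surface, if the arm or the gripper's body presses on something with over 40 N, if the wrist force passes 120 N, or if a joint passes its speed limit or range.

ROBOT

A 6-joint arm with a two-finger parallel gripper is mounted at the origin on a cart in front of the work surface, level with it; the furniture and walls round the work are solid. World frame = base frame: x ahead of the robot, y to its left, z up, the work surface at z = 0. Lengths are in m, angles in rad, forces in N, time in s.
With the tool pointing down it reaches from about 0.4 to 0.825 m from the base axis. Payload 7 kg.
Tool frame: the origin (TCP) lies on the centre line of the jaws, within the pads' length; the fingertips stand 19 mm ahead of it and the grasp point (between the pads) is the TCP; z points along the fingers, y is the line along which they close (so a half turn about z gives the same grasp; the last joint's range is limited). The gripper opens to 88 mm and grips with 3 to 60 N. Pads are 19 mm wide; open, the fingers measure 130 mm over their backs; the gripper's body (78 mm by 193 mm) begins 47 mm behind the grasp point.
Start: joints at [1.456, 0.359, 0.012, 0, -1.224, -0.288], TCP at [0.265, 0.621, 0.246] pointing down, gripper open.
Joint ranges: [-3.07, 3.07], [-1.43, 2.12], [-1.02, 1.25], [-3.03, 1.67], [-3.05, -0], [-3.03, 3.03]. Speed limits (rad/s): [2.39, 2.39, 3.01, 3.14, 3.14, 3.14].

INTERFACE

Orientations are given as [roll, pitch, yaw] about the fixed x, y, z axes, in that order (R = Rz(yaw) Ry(pitch) Rx(roll)).
In Python, from station import arm, imaging, models gives the robot as it stands.
- The arm moves only by the tool play_rows, never from a script. Its arguments are lists of equal length, an entry for each row: "travel": the shift along the tool's x, y, z in units of 25 mm (1.0 is 25 mm), a list of three; "twist": the turn about the tool's z in units of 0.15 rad (1.0 is 0.15 rad). A call has 1 to 8 rows; each row shifts and turns the commanded pose from where the row before left it, along the tool's axes as they then stand; what a row does not reach is not made up. A row lasts 1/8 s, in which the tool goes at most 62.5 mm and 10.7 degrees, less where a joint would pass 70% of its speed; a pose out of reach is approached as far as the arm can. A call with a number of a shift or a turn outside -1 to 1 is refused whole. A call with a gripper value outside its range is refused whole. "fingers" is the opening, from 0 (shut) to 1 (fully open), set as the call begins (left out, the last holds). The fingers move at their own pace and stop on an object; "newtons" is the grip in N (left out, the last holds). Time passes only in rows, so rows that do not move let the fingers close. It gives the time, the measured TCP pose, the force, the opening and the grip force at its end, in the units of the state.
- arm.get_state(): the state, without advancing time (a new reading comes with each control period).
- imaging.grab_frame(name): name is "scene" or "side" or "wrist"; returns a dict with "pixels" (400x640x3 uint8, red, green, blue), "fx", "fy", "cx", "cy" (pixels), "R" (3x3) and "t" (3): a world point X has camera coordinates R X + t; the wrist camera has in their place "T_tool_cam" (4x4, takes a point from camera to tool coordinates, whose origin is the TCP and whose axes are the flange's). Camera axes: x right, y down, z forward; pixel columns grow to the right and rows downward; lengths in m; the calibration is good to about 2 mm. A picture is of the moment at which its call begins: read the wrist's pose just before it. There is no depth.
- arm.job_done(): hands the job in; it is judged then, once.
Trained networks look in the newest picture that a camera, given by its name, has taken for a name from the list of things; names that differ only in an ending like _2 or _b are one class to them, and where a whole thing is asked for, a point or a joint stands for the part that bears it (a point fixed in the world has none). Each returns a list of dicts, best first, with "confidence" (0 to 1); they miss things now and then, are a little off and sometimes report something else, mostly with a low value. They report only what shows in the picture. A call takes as long as a camera call.
- models.boxes_of(name, camera): "extent" ([centre column, centre row, width, height] in pixels, round what is visible of it).
- models.silhouettes(name, camera): "pixels" (400x640 bool, what is visible of it) and "extent" ([centre column, centre row, width, height] in pixels, round what is visible of it).
The state is a dict: "t": time; "q": joint angles; "qd": joint speeds; "joint_efforts": joint torques, N m; "eef_pos": TCP position; "ee_rot": TCP orientation; "force": force on the tool from outside, world axes, zero at the start; "moment": the same for the moment, N m; "width": finger opening in m; "gripper_force": force on a finger pad.
Only numpy, scipy, OpenCV 4.12 (cv2) and the standard library are available. Lean on these libraries where they do the work, as an engineer would, in place of code of your own. Each camera call takes 0.05 s, during which the arm holds its last target. There are 200 camera calls.

## Working session

There is one attempt and no reset: what is moved stays moved. The work goes in short steps, Python scripts to look and compute and a tool call to move; the robot and the scene stay as the last step left them, time stands still between calls to the robot, and variables do not carry over. Pictures are saved under pics/ and viewed, at most 10 in all, crops included, and the job is handed in when it is done.

Besides the shell and the picture viewer there is one more tool, called in YAML: its name, and indented under it one key for each argument. play_rows: Moves the arm, as the interface text tells. Shifts and turns lie within -1 to 1; 1 stands for 25 mm of shift or 0.15 rad of turn. Its arguments: {"type":"object","properties":{"travel":{"type":"array","items":{"type":"array","items":{"type":"number"}}},"twist":{"type":"array","items":{"type":"number"}},"fingers":{"type":"number"},"newtons":{"type":"number"}},"required":["travel","twist"]}

```bash
mkdir -p pics
cat > h.py <<'E'
import numpy as np, cv2
from station import arm, imaging, models
def save(f,n): cv2.imwrite('pics/'+n,f['pixels'][...,::-1])
def K(f): return np.array([[f['fx'],0,f['cx']],[0,f['fy'],f['cy']],[0,0,1.]])
def cam(f,s=None):
    if 'R' in f: return np.array(f['R']),np.array(f['t'])
    from scipy.spatial.transform import Rotation as Ro
    T=np.eye(4);T[:3,:3]=Ro.from_euler('xyz',s['ee_rot']).as_matrix();T[:3,3]=s['eef_pos']
    M=np.linalg.inv(T@np.array(f['T_tool_cam']));return M[:3,:3],M[:3,3]
def at_z(f,uv,z,s=None):
    R,t=cam(f,s);uv=np.atleast_2d(uv)
    d=(np.linalg.inv(K(f))@np.c_[uv,np.ones(len(uv))].T);d=(R.T@d).T;c=-R.T@t
    return c+d*((z-c[2])/d[:,2])[:,None]
def proj(f,X,s=None):
    R,t=cam(f,s);p=(R@np.atleast_2d(X).T).T+t
    return np.c_[f['fx']*p[:,0]/p[:,2]+f['cx'],f['fy']*p[:,1]/p[:,2]+f['cy']]
E
python3 - <<'E'
from h import *
s=arm.get_state();print(s)
ims=[]
for n in ['scene','side','wrist']:
    f=imaging.grab_frame(n);ims.append(f['pixels'])
    if 'R' in f: print(n,-np.array(f['R']).T@f['t'],f['fx'],f['cx'],f['cy'])
    else: print(f['T_tool_cam'],f['fx'])
    save(f,n+'0.png')
    for o in ['red_tin','blue_tin','green_tin','rack','rail','caddy','mug','jar']:
        r=models.boxes_of(o,n)
        print(n,o,[(np.round(x['extent']).astype(int).tolist(),round(x['confidence'],2)) for x in r[:2]])
E
```

```text
{'t': 0.0, 'q': array([ 1.45610367e+00,  3.59392327e-01,  1.10436784e-02, -3.49348929e-04,
       -1.22408494e+00, -2.88092681e-01]), 'qd': array([ 0.00225311,  0.00105245, -0.00036779, -0.00010765, -0.00023037,
        0.00049946]), 'joint_efforts': array([ 1.35931070e-03, -5.82722855e+01,  2.93055564e+01,  6.99740767e+00,
        6.90290850e-03, -1.36928497e-04]), 'eef_pos': array([0.26443538, 0.62054503, 0.24461267]), 'ee_rot': array([ 3.13992955e+00, -1.50356702e-04, -4.02904191e-01]), 'force': array([0.29793108, 0.97270427, 0.21301953]), 'moment': array([0.02341455, 0.05751722, 0.0102067 ]), 'gripper_force': 0.0, 'width': 0.08791146463964968}
scene [-0.31214132 -0.72971451  0.7117453 ] 441.93053589029205 318.3309189557797 199.9021375282134
scene red_tin [([225, 171, 28, 26], 0.86), ([328, 198, 23, 40], 0.54)]
scene blue_tin [([256, 183, 26, 26], 0.69), ([328, 199, 21, 40], 0.26)]
scene green_tin [([241, 175, 28, 32], 0.71)]
scene rack [([245, 186, 81, 60], 0.78), ([384, 233, 64, 62], 0.25)]
scene rail [([232, 189, 41, 26], 0.49), ([384, 232, 60, 63], 0.45)]
scene caddy [([387, 2
[... 339 characters left out ...]
45], 0.67)]
side rack [([354, 258, 83, 102], 0.96), ([362, 207, 38, 14], 0.6)]
side rail [([384, 243, 11, 41], 0.49)]
side caddy [([324, 169, 66, 41], 0.75), ([385, 243, 11, 39], 0.54)]
side mug [([298, 199, 49, 52], 0.69)]
side jar [([284, 228, 30, 48], 0.83), ([351, 260, 83, 102], 0.58)]
[[ 7.12477249e-04 -9.59295420e-01 -2.82403595e-01  7.73829478e-02]
 [ 9.99999631e-01  5.47882082e-04  6.61805366e-04 -4.96056731e-04]
 [-4.80142986e-04 -2.82403962e-01  9.59295456e-01 -1.39704440e-01]
 [ 0.00000000e+00  0.00000000e+00  0.00000000e+00  1.00000000e+00]] 303.7738729556519
wrist red_tin []
wrist blue_tin []
wrist green_tin []
wrist rack []
wrist rail []
wrist caddy []
wrist mug []
wrist jar []
```

Run:
```python
import cv2,numpy as np
a=cv2.imread('pics/scene0.png')[130:290,190:450];b=cv2.imread('pics/side0.png')[130:330,230:450]
cv2.imwrite('pics/a.png',cv2.resize(a,None,fx=3,fy=3,interpolation=cv2.INTER_CUBIC));cv2.imwrite('pics/b.png',cv2.resize(b,None,fx=3,fy=3,interpolation=cv2.INTER_CUBIC))
```

```text
(no output)
```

View pics/a.png

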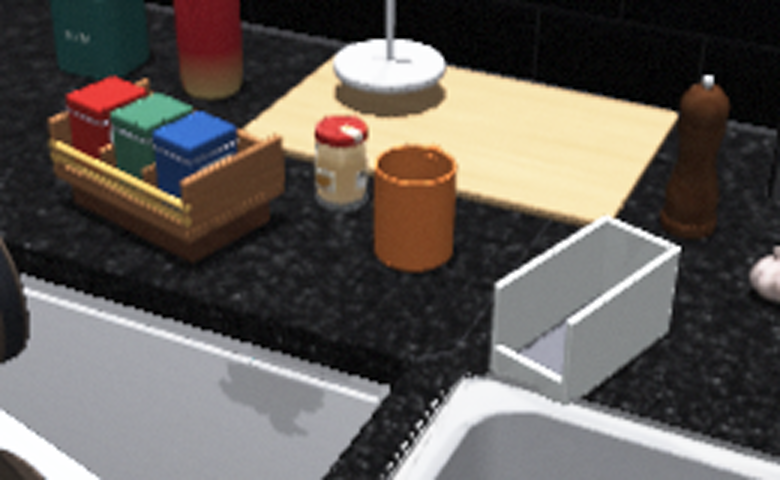

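View pics/b.png

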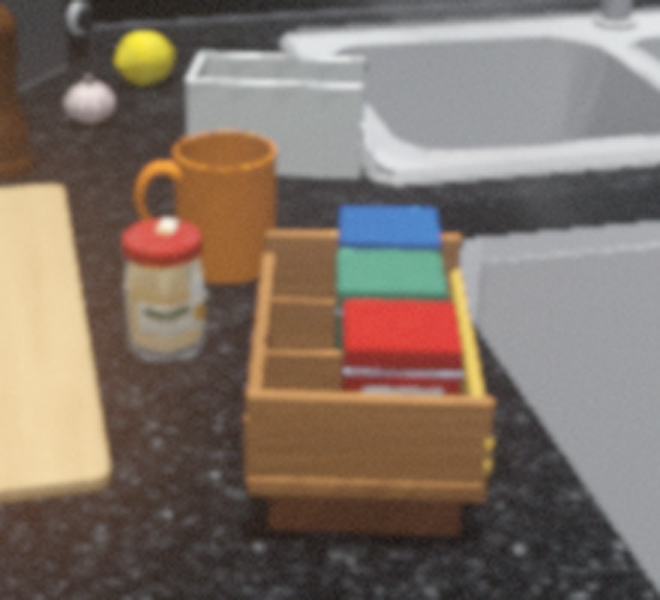

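The scene view shows red in the far-left (+y) rack cell, with its top at about (226,161). The caddy is at about (387,235), its tall end far away (+x) and its low lip near. The side view agrees, with the red top at about (364,238). I'll compute rough poses next.

Run:
```python
from h import *
f=imaging.grab_frame('scene');g=imaging.grab_frame('side')
A=lambda p:np.array(p)/3+[190,130]-.33
B=lambda p:np.array(p)/3+[230,130]-.33
np.set_printoptions(precision=4,suppress=True)
print('caddy scene',at_z(f,A([[610,218],[678,247],[497,287],[570,322]]),.092))
print('caddy side',at_z(g,B([[203,52],[365,62],[187,84],[365,96]]),.092))
print('redtop scene',at_z(f,A([[110,78],[148,95],[105,110],[68,94]]),.125))
print('redtop side',at_z(g,B([[345,300],[457,302],[462,353],[342,353]]),.125))
print('bluetop scene',at_z(f,A([[195,112],[237,128],[197,160],[155,142]]),.125))
print('bluetop side',at_z(g,B([[340,207],[437,208],[441,247],[338,245]]),.125))
print('rack cheek +y side z.1',at_z(g,B([[248,400],[493,402]]),.1))
print('rack cheek -y scene z.1',at_z(f,A([[283,145],[185,185]]),.1))
print('sink edge z0 scene',at_z(f,A([[0,275],[388,385],[470,378],[565,398],[0,250],[400,350]]),0))
print('sink side',at_z(g,B([[465,240],[520,400],[640,590],[370,180]]),0))
print('mug,jar',at_z(f,A([[415,262],[343,200]]),0))
# triangulate red
def tri(u,v):
    P=[K(c)@np.c_[cam(c)[0],cam(c)[1]] for c in (f,g)]
    X=cv2.triangulatePoints(P[0],P[1],np.array(u,float).T,np.array(v,float).T);return (X[:3]/X[3]).T
print('tri red',tri(A([[110,78],[148,95],[105,110],[68,94]]),B([[345,300],[342,353],[457,302],[462,353]])[[0,0,0,0]]) if 0 else '')
```

```text
caddy scene [[ 0.6167 -0.2106  0.092 ]
 [ 0.6139 -0.2829  0.092 ]
 [ 0.4565 -0.2008  0.092 ]
 [ 0.4547 -0.2754  0.092 ]]
caddy side [[ 0.6166 -0.2819  0.092 ]
 [ 0.4599 -0.2608  0.092 ]
 [ 0.6212 -0.1889  0.092 ]
 [ 0.4604 -0.1669  0.092 ]]
redtop scene [[0.4634 0.3091 0.125 ]
 [0.4629 0.2481 0.125 ]
 [0.4117 0.2534 0.125 ]
 [0.4102 0.3104 0.125 ]]
redtop side [[0.4751 0.266  0.125 ]
 [0.4112 0.2644 0.125 ]
 [0.4123 0.3205 0.125 ]
 [0.4762 0.3245 0.125 ]]
bluetop scene [[0.4683 0.1834 0.125 ]
 [0.4717 0.1268 0.125 ]
 [0.4014 0.1071 0.125 ]
 [0.3993 0.1637 0.125 ]]
bluetop side [[0.4795 0.1392 0.125 ]
 [0.4156 0.1368 0.125 ]
 [0.4162 0.1944 0.125 ]
 [0.4801 0.1956 0.125 ]]
rack cheek +y side z.1 [[0.5259 0.335  0.1   ]
 [0.3948 0.3286 0.1   ]]
rack cheek -y scene z.1 [[0.5096 0.1025 0.1   ]
 [0.3909 0.1144 0.1   ]]
sink edge z0 scene [[ 0.2667  0.2528  0.    ]
 [ 0.3853 -0.1424  0.    ]
 [ 0.4401 -0.1897  0.    ]
 [ 0.4718 -0.2677  0.    ]
 [ 0.2938  0.2911  0.    ]
 [ 0.4309 -0.1176  0.    ]]
sink side [[ 0.3736 -0.0711  0.    ]
 [ 0.3546  0.1719  0.    ]
 [ 0.3103  0.3566 -0.    ]
 [ 0.4526 -0.1925 -0.    ]]
mug,jar [[ 0.5525 -0.0345  0.    ]
 [ 0.5961  0.1016  0.    ]]
tri red
```

play_rows:
  travel:
    - [0,0,0]
    - [0,0,0]
    - [0,0,0]
    - [0,0,0]
    - [0,0,0]
    - [0,0,0]
    - [0,0,0]
    - [0,0,0]
  twist: [0.975,0.975,0.975,0.975,0.975,0.975,0.975,0.975]

```text
t: 2.45
eef_pos: [0.2646, 0.6209, 0.2456]
ee_rot: [-3.142, -0.0, -1.578]
force: [-0.1, -0.1, 0.8]
width: 0.0874
gripper_force: 0.0
```

play_rows:
  travel:
    - [0.95,-0.5,0]
    - [0.95,-0.5,0]
    - [0.95,-0.5,0]
    - [0.95,-0.5,0]
    - [0.95,-0.5,0]
    - [0.95,-0.5,0]
    - [0.95,-0.5,0]
    - [0.95,-0.5,0]
  twist: [0,0,0,0,0,0,0,0]

```text
t: 3.45
eef_pos: [0.365, 0.4292, 0.2456]
ee_rot: [-3.142, 0.0, -1.573]
force: [-0.9, -0.1, 0.2]
width: 0.0875
gripper_force: 0.0
```

play_rows:
  travel:
    - [0.95,-0.5,0]
    - [0.95,-0.5,0]
    - [0.95,-0.5,0]
    - [0.95,-0.5,0]
    - [0.95,-0.5,0]
    - [0.95,-0.5,0]
    - [0,0,0]
  twist: [0,0,0,0,0,0,0]

```text
t: 4.32
eef_pos: [0.4396, 0.2861, 0.2456]
ee_rot: [-3.142, -0.0, -1.575]
force: [-0.3, 0.3, 0.3]
width: 0.0879
gripper_force: 0.0
```

Run:
```python
from h import *
np.set_printoptions(precision=4,suppress=True)
s=arm.get_state();f=imaging.grab_frame('wrist');save(f,'w1.png')
print(s['eef_pos'],s['ee_rot'],s['q'])
for o in ['red_tin','blue_tin','green_tin','rack','rail']:
    r=models.silhouettes(o,'wrist')
    for x in r[:2]: print(o,np.round(x['extent']),round(x['confidence'],2))
```

```text
[0.4396 0.2861 0.2456] [-3.1416 -0.     -1.5749] [ 0.9513  0.1103 -0.3169  0.     -1.1436 -0.9554]
blue_tin [314.  46.  83.  87.] 0.58
green_tin [316. 127.  76.  71.] 0.88
rack [297. 116. 161. 232.] 0.88
rail [366. 117.  18. 203.] 0.59
rail [153.  24. 104.  44.] 0.32
```

View pics/w1.png

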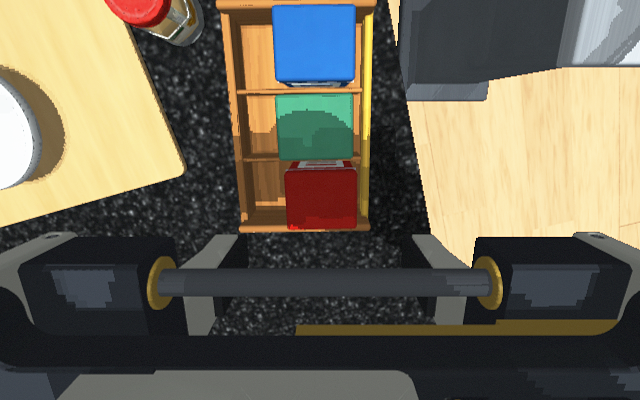

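The wrist view shows the red lid at about x 286–357, y 168–229, with green and blue above it and the rail at column 366. I'll refine the poses from lid corners.

Run:
```python
from h import *
np.set_printoptions(precision=4,suppress=True)
s=arm.get_state();f=imaging.grab_frame('wrist')
hsv=cv2.cvtColor(f['pixels'],cv2.COLOR_RGB2HSV);H,S,V=cv2.split(hsv)
reg=np.zeros_like(H,bool);reg[0:232,262:362]=1
for n,m in [('red',((H<8)|(H>172))&(S>150)),('green',(H>60)&(H<95)&(S>80)),('blue',(H>95)&(H<125)&(S>120))]:
    m=(m&reg).astype(np.uint8)
    m=cv2.morphologyEx(m,cv2.MORPH_OPEN,np.ones((3,3)))
    c=max(cv2.findContours(m,0,1)[0],key=cv2.contourArea)
    r=cv2.minAreaRect(c);b=cv2.boxPoints(r)
    W=at_z(f,b+.0,.125,s)[:,:2]
    print(n,r,'\n',W,W.mean(0),[np.linalg.norm(W[i]-W[(i+1)%4]) for i in (0,1)])
# rack corners projected from model guess
c=(W[0]) 
for n,uv,z in [('cheek+y',[[241,230],[369,230]],.1),('cheek-y',[[219,3],[376,3]],.1),('rail in z.075',[[362,60],[359,205]],.075),('divs',[[237,91],[362,89],[242,158],[360,157]],.085)]:
    print(n,at_z(f,uv,z,s))
cr=f['pixels'][150:240,230:380];cv2.imwrite('pics/w1c.png',cv2.resize(cr[...,::-1],None,fx=5,fy=5,interpolation=cv2.INTER_CUBIC))
```

```text
red ((319.0, 196.5), (59.0, 72.0), 90.0) 
 [[0.4756 0.2597]
 [0.4132 0.2597]
 [0.4117 0.3144]
 [0.4777 0.3143]] [0.4446 0.287 ] [np.float64(0.06234615031883033), np.float64(0.054696902174879346)]
green ((312.5, 123.0), (66.0, 77.0), 90.0) 
 [[0.4804 0.1968]
 [0.4182 0.1968]
 [0.4169 0.2502]
 [0.4829 0.2501]] [0.4496 0.2235] [np.float64(0.0621820865463374), np.float64(0.0533474142981041)]
blue ((312.5, 41.5), (81.0, 83.0), 90.0) 
 [[0.4797 0.134 ]
 [0.4175 0.134 ]
 [0.416  0.1908]
 [0.4825 0.1908]] [0.4489 0.1624] [np.float64(0.062183944431484756), np.float64(0.056838353923902005)]
cheek+y [[0.5239 0.3285 0.1   ]
 [0.3948 0.3285 0.1   ]]
cheek-y [[0.5264 0.1279 0.1   ]
 [0.3972 0.1279 0.1   ]]
rail in z.075 [[0.4044 0.1674 0.075 ]
 [0.4027 0.31   0.075 ]]
divs [[0.5212 0.1953 0.085 ]
 [0.4047 0.1936 0.085 ]
 [0.5214 0.2579 0.085 ]
 [0.4045 0.257  0.085 ]]
```

View pics/w1c.png

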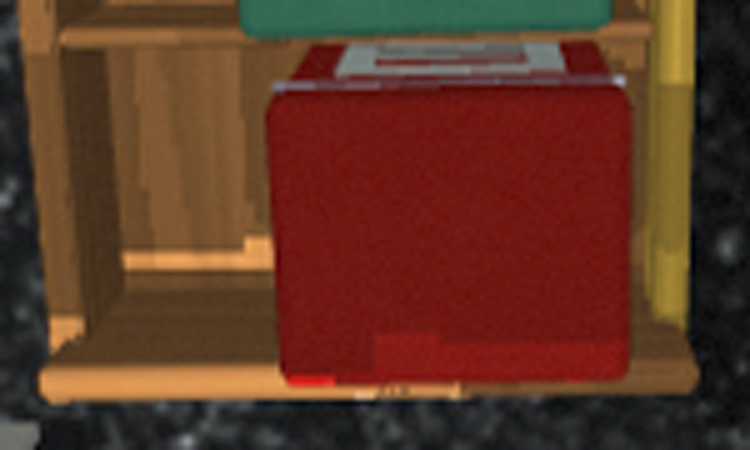

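play_rows:
  travel:
    - [-0.08,-0.2,0.5]
    - [0,0,1]
    - [0,0,1]
    - [0,0,1]
    - [0,0,0.8]
    - [0,0,0.6]
    - [0,0,0.5]
    - [0,0,0]
  twist: [-0.1,0,0,0,0,0,0,0]
  fingers: 1

```text
t: 5.68
eef_pos: [0.4436, 0.2897, 0.1096]
ee_rot: [3.14, -0.001, -1.558]
force: [0.3, 0.6, 0.3]
width: 0.0876
gripper_force: 0.0
```

play_rows:
  travel:
    - [0,0,0]
    - [0,0,0]
    - [0,0,0]
    - [0,0,0]
    - [0,0,0]
    - [0,0,0]
  twist: [0,0,0,0,0,0]
  fingers: 0.4
  newtons: 30

```text
t: 6.42
eef_pos: [0.444, 0.2903, 0.1111]
ee_rot: [-3.141, 0.0, -1.558]
force: [-2.8, -0.2, 5.3]
width: 0.0637
gripper_force: 30.0
```

play_rows:
  travel:
    - [0,0,-0.2]
    - [0,0,-0.4]
    - [0,0,-0.4]
    - [0,0,-0.4]
    - [0,0,-0.6]
    - [0,0,-0.6]
    - [0,0,-0.8]
    - [0,0,-0.8]
  twist: [0,0,0,0,0,0,0,0]

```text
t: 7.42
eef_pos: [0.4439, 0.2901, 0.217]
ee_rot: [-3.141, 0.0, -1.558]
force: [0.1, 0.7, -2.6]
width: 0.0639
gripper_force: 30.0
```

Run:
```python
from h import *
s=arm.get_state();print(s['eef_pos'],s['ee_rot'],s['width'],s['force'])
f=imaging.grab_frame('scene');g=imaging.grab_frame('side')
o=[cv2.resize(x['pixels'][a:b,c:d],(400,400)) for x,a,b,c,d in [(f,110,230,180,300),(g,130,310,280,460)]]
cv2.imwrite('pics/l1.png',np.hstack(o)[...,::-1])
```

```text
[0.44392615 0.29007791 0.21700144] [-3.14130760e+00  3.56804976e-04 -1.55772526e+00] 0.06391376118977507 [ 0.14027074  0.70208855 -2.58839184]
```

View pics/l1.png

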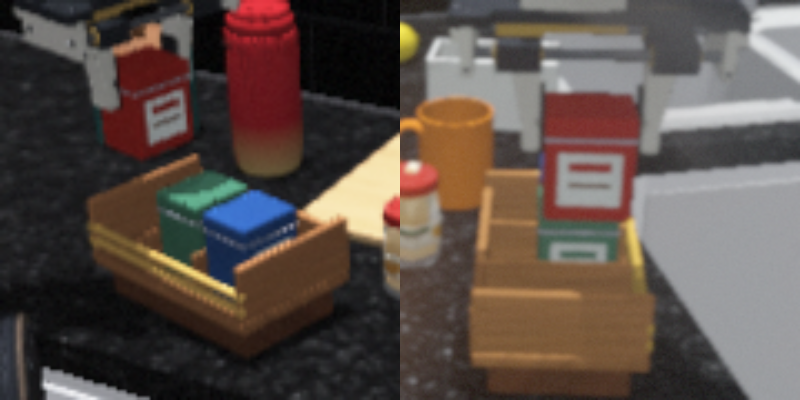

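play_rows:
  travel:
    - [0,0.3,0]
    - [0,0.5,0]
    - [0,0.6,0]
    - [0,0.6,0]
    - [0,0.6,0]
    - [0,0.6,0]
    - [0,0.4,0]
    - [0,0,0]
  twist: [0,0,0,0,0,0,0,0]

```text
t: 8.52
eef_pos: [0.3534, 0.2891, 0.2158]
ee_rot: [-3.141, 0.001, -1.557]
force: [-0.9, 0.2, -2.4]
width: 0.0637
gripper_force: 30.0
```

play_rows:
  travel:
    - [0.4,-0.1,0]
    - [0.6,-0.2,0]
    - [0.8,-0.3,0]
    - [0.8,-0.3,0]
    - [0.8,-0.3,0]
    - [0.8,-0.3,0]
    - [0.8,-0.3,0]
    - [0.8,-0.3,0]
  twist: [0,0,0,0,0,0,0,0]

```text
t: 9.52
eef_pos: [0.4087, 0.1427, 0.2155]
ee_rot: [3.141, -0.0, -1.559]
force: [-0.2, -0.1, -1.8]
width: 0.0639
gripper_force: 30.0
```

play_rows:
  travel:
    - [0.8,-0.3,0]
    - [0.8,-0.3,0]
    - [0.8,-0.3,0]
    - [0.8,-0.3,0]
    - [0.6,-0.3,0]
    - [0.5,-0.2,0]
    - [0.3,-0.2,0]
    - [0,0,0]
  twist: [0,0,0,0,0,0,0,0]

```text
t: 10.52
eef_pos: [0.4575, 0.0297, 0.2155]
ee_rot: [3.141, -0.0, -1.559]
force: [-0.1, -0.7, -2.6]
width: 0.0641
gripper_force: 30.0
```

Run:
```python
from h import *
np.set_printoptions(precision=4,suppress=True)
s=arm.get_state();print(s['eef_pos'],s['ee_rot'],s['width'],s['force'],s['q'])
w=imaging.grab_frame('wrist');f=imaging.grab_frame('side')
cv2.imwrite('pics/p1.png',np.hstack([cv2.resize(w['pixels'],(480,300)),cv2.resize(f['pixels'][130:280,230:390],(320,300))])[...,::-1])
for n in ['mug','jar','caddy']:
    for c,F in (('wrist',w),('side',f)):
        for x in models.boxes_of(n,c)[:1]: print(n,c,np.round(x['extent']),x['confidence'])
```

```text
[0.4575 0.0297 0.2155] [ 3.1414 -0.0001 -1.559 ] 0.06410377519514249 [-0.1189 -0.727  -2.6162] [ 0.4965  0.0193 -0.4894  0.     -1.0623 -0.4846]
mug wrist [194. 142. 130.  95.] 0.61
mug side [300. 199.  45.  52.] 0.62
jar wrist [206. 237.  55.  43.] 0.64
jar side [285. 228.  30.  47.] 0.71
caddy side [322. 168.  63.  41.] 0.68
```

View pics/p1.png

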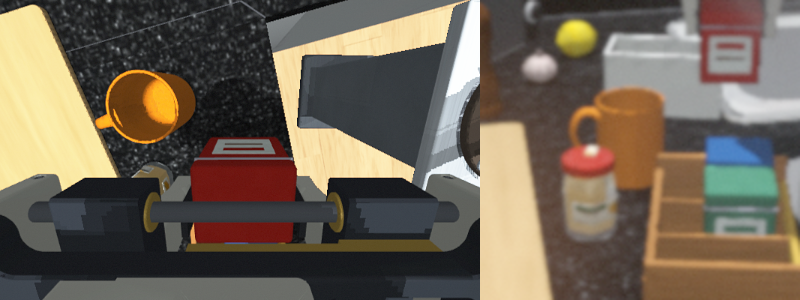

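The wrist view shows the mug rim at about (196,140) and the sink edge running from (357,100) to (397,247). The tin is held square. I'll check the clearances.

Run:
```python
from h import *
np.set_printoptions(precision=4,suppress=True)
s=arm.get_state();f=imaging.grab_frame('wrist')
print('mug rim c,right,bottom',at_z(f,[[197,140],[242,140],[197,188]],.101,s)[:,:2])
print('sink',at_z(f,[[357,100],[375,160],[390,220]],0,s)[:,:2])
```

```text
mug rim c,right,bottom [[ 0.5642 -0.0203]
 [ 0.5271 -0.0208]
 [ 0.5684  0.0206]]
sink [[ 0.4233 -0.0567]
 [ 0.3991  0.01  ]
 [ 0.3759  0.0847]]
```

play_rows:
  travel:
    - [-0.4,0,0.6]
    - [0,0,1]
    - [0,0,1]
    - [0,0,1]
    - [0,0,1]
    - [0,0,0.7]
    - [0,0,0.5]
    - [0,0,0]
  twist: [0,0,0,0,0,0,0,0]

```text
t: 11.98
eef_pos: [0.4565, 0.0402, 0.0695]
ee_rot: [3.14, -0.001, -1.558]
force: [0.0, -0.2, -1.5]
width: 0.0637
gripper_force: 30.0
```

play_rows:
  travel:
    - [0,0,0.05]
    - [0,0,0.05]
    - [0,0,0]
    - [0,0,0]
  twist: [0,0,0,0]

```text
t: 12.48
eef_pos: [0.4573, 0.0403, 0.0684]
ee_rot: [-3.141, 0.0, -1.558]
force: [0.0, -0.2, -2.1]
width: 0.0636
gripper_force: 30.0
```

play_rows:
  travel:
    - [0,0,0.05]
    - [0,0,0.05]
    - [0,0,0]
    - [0,0,0]
  twist: [0,0,0,0]

```text
t: 12.98
eef_pos: [0.4573, 0.0402, 0.0661]
ee_rot: [-3.141, -0.0, -1.558]
force: [-2.6, -0.3, 6.6]
width: 0.0638
gripper_force: 30.0
```

play_rows:
  travel:
    - [0,0,0.05]
    - [0,0,0]
    - [0,0,0]
  twist: [0,0,0]

```text
t: 13.35
eef_pos: [0.4573, 0.0402, 0.066]
ee_rot: [-3.141, -0.0, -1.557]
force: [-10.3, 0.5, 24.8]
width: 0.0635
gripper_force: 30.0
```

play_rows:
  travel:
    - [0,0,-0.05]
    - [0,0,0]
    - [0,0,0]
    - [0,0,0]
    - [0,0,0]
    - [0,0,-0.3]
    - [0,0,-0.8]
    - [0,0,-1]
  twist: [0,0,0,0,0,0,0,0]
  fingers: 1

```text
t: 14.35
eef_pos: [0.4569, 0.0401, 0.1188]
ee_rot: [3.141, -0.0, -1.558]
force: [-0.8, -0.1, -0.5]
width: 0.0876
gripper_force: 0.0
```

play_rows:
  travel:
    - [0,0,-1]
    - [0,0,0]
    - [0,0,0]
    - [0,0,0]
    - [0,0,0]
    - [0,0,0]
  twist: [0,-0.97,-1,-1,-1,-1]

```text
t: 15.1
eef_pos: [0.4572, 0.0402, 0.1436]
ee_rot: [-3.141, -0.0, -0.807]
force: [0.3, -0.2, 0.5]
width: 0.0876
gripper_force: 0.0
```

play_rows:
  travel:
    - [0,0,0]
    - [0,0,0]
    - [0,0,0]
    - [0,0,0]
    - [0,0,0]
    - [0,0,0]
    - [0,0,0]
  twist: [-1,-1,-1,-1,-1,-0.5,0]

```text
t: 15.98
eef_pos: [0.4572, 0.0403, 0.1435]
ee_rot: [-3.141, -0.0, 0.012]
force: [-0.4, 0.6, -0.3]
width: 0.0873
gripper_force: 0.0
```

Run:
```python
from h import *
np.set_printoptions(precision=4,suppress=True)
s=arm.get_state();print(s['eef_pos'],s['ee_rot'],s['width'],s['force'],s['q'])
w=imaging.grab_frame('wrist');f=imaging.grab_frame('side');g=imaging.grab_frame('scene')
cv2.imwrite('pics/p2.png',np.hstack([cv2.resize(w['pixels'],(480,300)),cv2.resize(f['pixels'][130:280,230:390],(320,300))])[...,::-1])
save(g,'g2.png')
for c,F in (('side',f),('scene',g)):
    for x in models.boxes_of('red_tin',c)[:1]: print(c,np.round(x['extent']),x['confidence'])
    print(proj(F,[[.4573,.0402,.08],[.4573,.0402,0]]))
```

```text
[0.4572 0.0403 0.1435] [-3.1414 -0.0004  0.0121] 0.0873427778304477 [-0.3554  0.6486 -0.2594] [ 0.5189  0.0985 -0.5911  0.     -0.8808  1.064 ]
side [321. 169.  62.  42.] 0.58
[[353.0149 198.5994]
 [351.8206 229.9564]]
scene [288. 213.  28.  37.] 0.92
[[286.9688 197.4239]
 [287.6795 221.0086]]
```

View pics/p2.png

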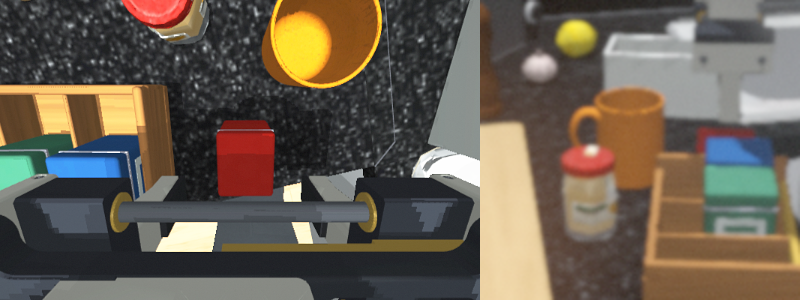

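The wrist view shows the tin standing upright, with its lid at about columns 290–364, rows 176–261. The rack and mug are undisturbed. I'll refine the lid centre.

Run:
```python
from h import *
np.set_printoptions(precision=4,suppress=True)
s=arm.get_state();f=imaging.grab_frame('wrist')
hsv=cv2.cvtColor(f['pixels'],cv2.COLOR_RGB2HSV);H,S,V=cv2.split(hsv)
m=(((H<8)|(H>172))&(S>120)).astype(np.uint8);m[:178]=0;m[300:]=0;m[:,:270]=0;m[:,400:]=0
c=max(cv2.findContours(m,0,1)[0],key=cv2.contourArea);r=cv2.minAreaRect(c);b=cv2.boxPoints(r)
W=at_z(f,b,.08,s);print(r,b,W[:,:2],W.mean(0))
```

```text
((327.0, 219.5), (83.0, 78.0), 90.0) [[288. 178.]
 [366. 178.]
 [366. 261.]
 [288. 261.]] [[0.4896 0.0654]
 [0.4903 0.0121]
 [0.4275 0.0089]
 [0.4268 0.0667]] [0.4586 0.0383 0.08  ]
```

play_rows:
  travel:
    - [0.04,0.08,0.4]
    - [0,0,0.7]
    - [0,0,0.7]
    - [0,0,0.5]
    - [0,0,0.24]
    - [0,0,0]
    - [0,0,0]
  twist: [0,0,0,0,0,0,0]

```text
t: 17.15
eef_pos: [0.4586, 0.0384, 0.08]
ee_rot: [-3.141, -0.001, 0.013]
force: [-0.2, 0.0, 0.2]
width: 0.0876
gripper_force: 0.0
```

play_rows:
  travel:
    - [0,0,0]
    - [0,0,0]
    - [0,0,0]
    - [0,0,0]
    - [0,0,0]
    - [0,0,0]
    - [0,0,0]
  twist: [0,0,0,0,0,0,0]
  fingers: 0.4
  newtons: 25

```text
t: 18.02
eef_pos: [0.4583, 0.0383, 0.0796]
ee_rot: [-3.142, -0.0, 0.013]
force: [0.4, 1.2, 2.0]
width: 0.0539
gripper_force: 25.0
```

play_rows:
  travel:
    - [0,0,-0.1]
    - [0,0,-0.3]
    - [0,0.3,0]
    - [0,0.4,0]
    - [0,0.4,0]
    - [0,0.3,0]
    - [0,0,0]
    - [0,0,0]
  twist: [0,0,0,0,0,0,0,0]

```text
t: 19.02
eef_pos: [0.4587, 0.0032, 0.0896]
ee_rot: [3.142, -0.0, 0.012]
force: [-0.5, 0.5, -1.2]
width: 0.0541
gripper_force: 25.0
```

play_rows:
  travel:
    - [0,0,0.2]
    - [0,0,0.12]
    - [0,0,0.06]
    - [0,0,0]
  twist: [0,0,0,0]

```text
t: 19.52
eef_pos: [0.4586, 0.0033, 0.0799]
ee_rot: [3.141, 0.0, 0.013]
force: [0.5, -0.4, -1.5]
width: 0.0539
gripper_force: 25.0
```

play_rows:
  travel:
    - [0,0,0]
    - [0,0,0]
    - [0,0,0]
    - [0,0,0.1]
    - [0,0,0.3]
    - [0,0,0.14]
    - [0,0,0]
    - [0,0,0]
  twist: [0,0,0,0,0,0,0,0]
  fingers: 0.9

```text
t: 20.52
eef_pos: [0.4587, 0.0033, 0.0665]
ee_rot: [3.142, 0.0, 0.013]
force: [0.6, 0.6, 0.6]
width: 0.0786
gripper_force: 0.0
```

play_rows:
  travel:
    - [0,0,0]
    - [0,0,0]
    - [0,0,0]
    - [0,0,0]
    - [0,0,0]
    - [0,0,0]
    - [0,0,0]
  twist: [0,0,0,0,0,0,0]
  fingers: 0.4
  newtons: 30

```text
t: 21.4
eef_pos: [0.4587, 0.0033, 0.0667]
ee_rot: [-3.142, -0.0, 0.013]
force: [-0.7, 0.4, 2.7]
width: 0.0538
gripper_force: 30.0
```

play_rows:
  travel:
    - [0,0,-0.2]
    - [0,0,-0.6]
    - [0,0,-1]
    - [0,0,-1]
    - [0,0,-1]
    - [0,0,-1]
    - [0,0,-1]
    - [0,0,-0.4]
  twist: [0,0,0,0,0,0,0,0]

```text
t: 22.4
eef_pos: [0.4589, 0.0034, 0.2228]
ee_rot: [-3.141, -0.002, 0.013]
force: [0.3, 0.7, -2.1]
width: 0.0537
gripper_force: 30.0
```

play_rows:
  travel:
    - [0.2,0.5,-0.1]
    - [0.4,0.7,-0.1]
    - [0.4,0.8,-0.1]
    - [0.4,0.8,-0.1]
    - [0.4,0.8,-0.1]
    - [0.4,0.7,-0.1]
    - [0.4,0.5,-0.1]
    - [0.2,0.2,-0.1]
  twist: [0.8,0,0,0,0,0,0,0]

```text
t: 23.4
eef_pos: [0.5165, -0.1285, 0.241]
ee_rot: [3.141, 0.001, -0.108]
force: [-0.3, -0.0, -1.6]
width: 0.0535
gripper_force: 30.0
```

play_rows:
  travel:
    - [0,0,0]
    - [0,0,0]
    - [0,0,0]
    - [0,0,0]
    - [0,0,0]
    - [0,0,0]
    - [0,0,0]
    - [0,0,0]
  twist: [1,1,1,1,1,1,1,1]

```text
t: 24.4
eef_pos: [0.5163, -0.1276, 0.2414]
ee_rot: [3.141, 0.0, -1.312]
force: [0.2, 0.0, -2.5]
width: 0.0538
gripper_force: 30.0
```

play_rows:
  travel:
    - [0,0,0]
    - [0,0,0]
    - [0,0,0]
    - [0,0,0]
  twist: [1,1,0.3,0]

```text
t: 24.9
eef_pos: [0.5163, -0.1276, 0.2414]
ee_rot: [3.141, 0.0, -1.652]
force: [-0.7, 0.4, -1.9]
width: 0.0542
gripper_force: 30.0
```

Run:
```python
from h import *
np.set_printoptions(precision=4,suppress=True)
s=arm.get_state();print(s['eef_pos'],s['ee_rot'],s['width'],s['force'],s['q'])
w=imaging.grab_frame('wrist');save(w,'c1.png')
for x in models.boxes_of('caddy','wrist')[:2]: print(np.round(x['extent']),x['confidence'])
```

```text
[ 0.5163 -0.1276  0.2414] [ 3.1413  0.0002 -1.6515] 0.05420518095895032 [-0.7497  0.3713 -1.907 ] [ 0.1264  0.1261 -0.3082 -0.0002 -1.1367 -0.2071]
[284.  69. 193. 104.] 0.76
```

View pics/c1.png

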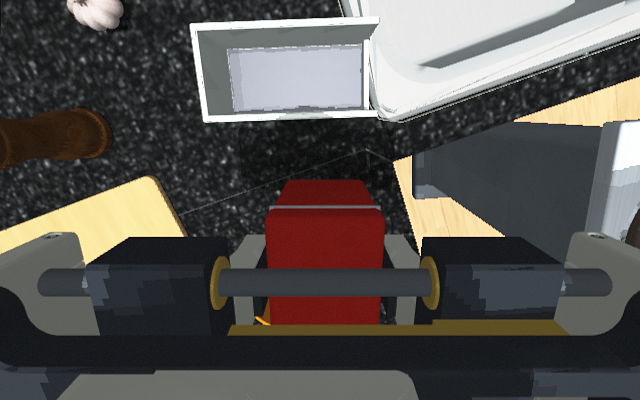

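The caddy rim is seen with outer corners at about (190,26), (380,18), (380,120) and (205,122). Its tall wall is on the left (+x) and its floor spans about (227,47) to (367,110).

```bash
cat > cad.py <<'E'
from h import *
from scipy.optimize import least_squares
np.set_printoptions(precision=4,suppress=True)
s=arm.get_state();w=imaging.grab_frame('wrist')
print(s['eef_pos'],s['ee_rot'])
cr=w['pixels'][0:140,170:400]
cv2.imwrite('pics/c1c.png',cv2.resize(cr[...,::-1],None,fx=3.4,fy=3.4,interpolation=cv2.INTER_CUBIC))
uv=np.array([[190,26],[380,18],[380,121],[205,122],[227,47],[232,113]],float)
M=np.array([[.081,-.041,.092],[-.081,-.041,.092],[-.081,.041,.092],[.081,.041,.092],[.075,-.035,.008],[.075,.035,.008]])
print(at_z(w,uv[:4],.092,s)[:,:2]);print(at_z(w,uv[4:],.008,s)[:,:2])
def pts(p,M):
    c,n=np.cos(p[2]),np.sin(p[2]);return np.c_[p[0]+c*M[:,0]-n*M[:,1],p[1]+n*M[:,0]+c*M[:,1],M[:,2]]
r=least_squares(lambda p:(proj(w,pts(p,M),s)-uv).ravel(),[.537,-.235,-.08],loss='soft_l1')
print(r.x);print(r.fun.reshape(-1,2))
E
python3 cad.py
```

```text
[ 0.5164 -0.1278  0.2415] [ 3.1414  0.0001 -1.6509]
[[ 0.6197 -0.281 ]
 [ 0.4586 -0.2742]
 [ 0.461  -0.1899]
 [ 0.6221 -0.2018]]
[[ 0.6143 -0.2795]
 [ 0.6204 -0.2088]]
[ 0.541  -0.2378 -0.059 ]
[[-0.2329 -3.3378]
 [ 1.0856  0.2882]
 [-1.7879 -2.3295]
 [-2.3282  0.3688]
 [ 0.8114  2.2377]
 [ 2.3209  1.2172]]
```

View pics/c1c.png

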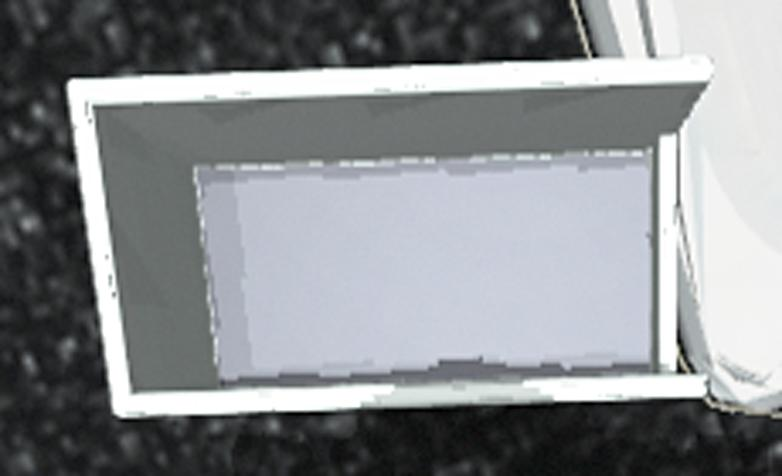

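```bash
python3 - <<'E'
import re
t=open('cad.py').read()
t=re.sub(r"uv=.*","uv=np.array([[190,23.8],[379.7,16.8],[378.2,116.5],[204.7,122.6],[227.6,49.1],[361.2,44.7],[197.4,30.6],[208.5,115.6]])",t)
t=re.sub(r"M=np.array.*","M=np.array([[.081,-.041,.092],[-.081,-.041,.092],[-.081,.041,.092],[.081,.041,.092],[.075,-.035,.008],[-.075,-.035,.008],[.075,-.035,.092],[.075,.035,.092]])",t)
open('cad.py','w').write(t)
E
python3 cad.py
```

```text
[ 0.5164 -0.1278  0.2415] [ 3.1414  0.     -1.6511]
[[ 0.6194 -0.2827]
 [ 0.4588 -0.2752]
 [ 0.4625 -0.1941]
 [ 0.6224 -0.2014]]
[[ 0.614  -0.2774]
 [ 0.4649 -0.27  ]
 [ 0.644  -0.2984]
 [ 0.6487 -0.2082]]
[ 0.541  -0.2384 -0.0475]
[[-0.7802 -0.6341]
 [ 0.7944 -0.5397]
 [ 0.5111  0.4282]
 [-1.5025  0.1545]
 [-0.1593  0.4408]
 [ 0.4147  0.1047]
 [-0.0721  0.2039]
 [ 0.2611  0.2098]]
```

Run:
```python
from h import *
np.set_printoptions(precision=4,suppress=True)
s=arm.get_state();w=imaging.grab_frame('wrist')
g=w['pixels'].astype(int)
for c in (290,325,360):
    print([tuple(g[r,c]) for r in range(176,216,2)])
R=cv2.getRotationMatrix2D
y=s['ee_rot'][2];Rz=np.array([[np.cos(y),np.sin(y)],[np.sin(y),-np.cos(y)]])
for v in (205,207,209,211): 
    p=at_z(w,[[325,v]],s['eef_pos'][2]+.0135,s)[0,:2]-s['eef_pos'][:2];print(v,Rz.T@p)
for v in (178,180,182): 
    p=at_z(w,[[325,v]],s['eef_pos'][2]-.0665,s)[0,:2]-s['eef_pos'][:2];print(v,Rz.T@p)
```

```text
[(np.int64(31), np.int64(32), np.int64(34)), (np.int64(27), np.int64(32), np.int64(34)), (np.int64(77), np.int64(23), np.int64(22)), (np.int64(91), np.int64(17), np.int64(17)), (np.int64(92), np.int64(20), np.int64(13)), (np.int64(90), np.int64(22), np.int64(18)), (np.int64(88), np.int64(20), np.int64(17)), (np.int64(90), np.int64(21), np.int64(18)), (np.int64(89), np.int64(16), np.int64(11)), (np.int64(90), np.int64(21), np.int64(16)), (np.int64(90), np.int64(24), np.int64(15)), (np.int64(90), np.int64(15), np.int64(9)), (np.int64(92), np.int64(23), np.int64(20)), (np.int64(91), np.int64(19), np.int64(16)), (np.int64(94), np.int64(18), np.int64(10)), (np.int64(101), np.int64(110), np.int64(117)), (np.int64(97), np.int64(55), np.int64(58)), (np.int64(90), np.int64(21), np.int64(19)), (np.int64(92), np.int64(20), np.int64(17)), (np.int64(92), np.int64(16), np.int64(9))]
[(np.int64(20), np.int64(21), np.int64(20)), (np.int64(19), np.int64(22), np.int64(23)), (np.int64(81), np.int64(19), np.int64(19)), (np.int64(89), np.int64(17), np.int64(10)), (np.int64(90), np.int64(17), np.int64(13)
[... 999 characters left out ...]
 np.int64(14)), (np.int64(92), np.int64(21), np.int64(16)), (np.int64(90), np.int64(19), np.int64(18)), (np.int64(92), np.int64(20), np.int64(14)), (np.int64(92), np.int64(22), np.int64(19)), (np.int64(91), np.int64(19), np.int64(18)), (np.int64(91), np.int64(19), np.int64(15)), (np.int64(92), np.int64(26), np.int64(21)), (np.int64(103), np.int64(109), np.int64(119)), (np.int64(96), np.int64(54), np.int64(56)), (np.int64(90), np.int64(17), np.int64(15)), (np.int64(88), np.int64(17), np.int64(12)), (np.int64(91), np.int64(20), np.int64(19))]
205 [ 0.0364 -0.0008]
207 [ 0.0355 -0.0008]
209 [ 0.0346 -0.0008]
211 [ 0.0337 -0.0008]
178 [ 0.0309 -0.0006]
180 [ 0.0294 -0.0006]
182 [ 0.028  -0.0006]
```

play_rows:
  travel:
    - [0,0,0]
    - [0.5,-0.1,0]
    - [0.7,-0.2,0]
    - [0.8,-0.2,0]
    - [0.8,-0.2,0]
    - [0.8,-0.2,0]
    - [0.6,-0.1,0]
    - [0.18,0,0]
  twist: [-0.22,0,0,0,0,0,0,0]

```text
t: 26.15
eef_pos: [0.536, -0.2398, 0.2412]
ee_rot: [3.141, 0.0, -1.621]
force: [-0.6, 0.4, -1.6]
width: 0.054
gripper_force: 30.0
```

play_rows:
  travel:
    - [0,0,0]
    - [0,0,0]
  twist: [0,0]

```text
t: 26.4
eef_pos: [0.536, -0.2381, 0.2417]
ee_rot: [-3.141, 0.0, -1.619]
force: [-0.0, -0.1, -1.7]
width: 0.0536
gripper_force: 30.0
```

play_rows:
  travel:
    - [0.02,0,0.4]
    - [0,0,0.7]
    - [0,0,0.8]
    - [0,0,0.6]
    - [0,0,0.4]
    - [0,0,0.2]
    - [0,0,0]
    - [0,0,0]
  twist: [0,0,0,0,0,0,0,0]

```text
t: 27.4
eef_pos: [0.5364, -0.2392, 0.1647]
ee_rot: [-3.141, -0.0, -1.619]
force: [0.2, 0.0, -1.5]
width: 0.0538
gripper_force: 30.0
```

Run:
```python
from h import *
np.set_printoptions(precision=4,suppress=True)
s=arm.get_state();print(s['eef_pos'],s['ee_rot'])
w=imaging.grab_frame('wrist');g=imaging.grab_frame('side');f=imaging.grab_frame('scene')
o=[cv2.resize(w['pixels'][100:260,180:440],(390,240)),cv2.resize(f['pixels'][180:280,340:440],(400,400)),cv2.resize(g['pixels'][120:200,270:370],(390,312))]
im=np.zeros((560,800,3),np.uint8);im[:240,:390]=o[0];im[:400,400:]=o[1];im[245:557,:390]=o[2]
cv2.imwrite('pics/d1.png',im[...,::-1])
```

```text
[ 0.5364 -0.2392  0.1647] [-3.1405 -0.0002 -1.6192]
```

View pics/d1.png

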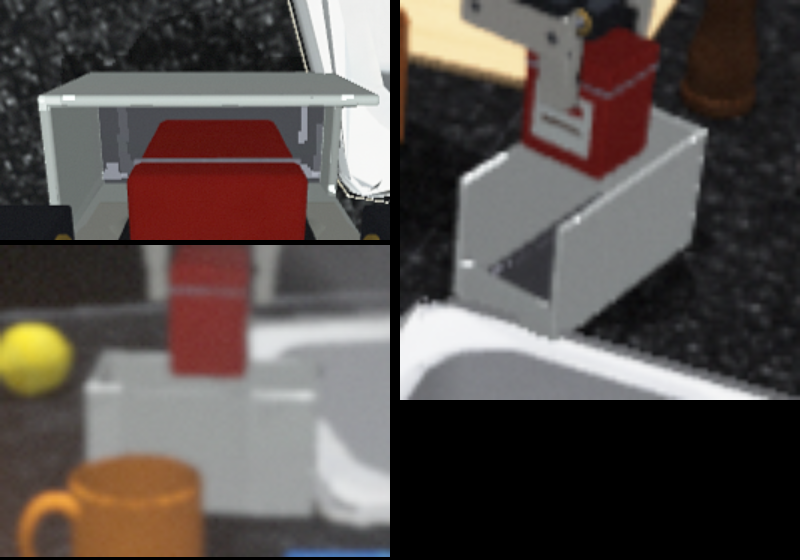

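The tin is over the caddy. In the wrist view the far wall's inner top edge is at about row 170 and the tin's far bottom edge at about row 181.

Run:
```python
from h import *
np.set_printoptions(precision=4,suppress=True)
s=arm.get_state();w=imaging.grab_frame('wrist')
y=s['ee_rot'][2];Rz=np.array([[np.cos(y),np.sin(y)],[np.sin(y),-np.cos(y)]])
G=cv2.cvtColor(w['pixels'],cv2.COLOR_RGB2GRAY)
print(G[145:195,320])
print(w['pixels'][160:186,320,0])
T=lambda v,z:[(Rz.T@(at_z(w,[[320,q]],z,s)[0,:2]-s['eef_pos'][:2]))[0] for q in v]
print('wall',T([148,162,164,166,168,170],.092)); print('tin bot',T([178,179,180,181,182,183],s['eef_pos'][2]-.0665))
```

```text
[ 22  24  49 101 128 125 127 125 124 125 126 125 126 127 126 127 125 126
 157 194 203 209 203 200 192 155  92  75  77  76  77  77  77  76  71  47
  35  41  39  40  41  42  46  41  43  41  42  45  42  42]
[123 123 121 151 188 196 202 196 193 186 150  90  72  75  74  75  75  75
  73  80  91  91  92  91  94  93]
wall [np.float64(0.050827333266292296), np.float64(0.04105189936099049), np.float64(0.039634505586102924), np.float64(0.03821179784239071), np.float64(0.03678374618972831), np.float64(0.035350320462647716)]
tin bot [np.float64(0.030890878074601832), np.float64(0.030181964084191812), np.float64(0.02947170352507199), np.float64(0.028760092556922412), np.float64(0.02804712732480609), np.float64(0.02733280395909946)]
```

play_rows:
  travel:
    - [0.04,0,0]
    - [0,0,0.2]
    - [0,0,0.2]
    - [0,0,0.2]
    - [0,0,0.2]
    - [0,0,0]
  twist: [0,0,0,0,0,0]

```text
t: 28.35
eef_pos: [0.5357, -0.24, 0.1434]
ee_rot: [3.141, 0.0, -1.619]
force: [-0.4, 0.2, -1.9]
width: 0.054
gripper_force: 30.0
```

play_rows:
  travel:
    - [0,0,0.3]
    - [0,0,0.4]
    - [0,0,0.4]
    - [0,0,0.4]
    - [0,0,0.4]
    - [0,0,0.3]
    - [0,0,0.2]
    - [0,0,0]
  twist: [0,0,0,0,0,0,0,0]

```text
t: 29.35
eef_pos: [0.5358, -0.24, 0.0837]
ee_rot: [3.141, 0.0, -1.619]
force: [1.0, -0.2, -2.8]
width: 0.0535
gripper_force: 30.0
```

play_rows:
  travel:
    - [0,0,0.12]
    - [0,0,0.1]
    - [0,0,0.06]
    - [0,0,0.03]
    - [0,0,0]
    - [0,0,0]
  twist: [0,0,0,0,0,0]

```text
t: 30.1
eef_pos: [0.536, -0.2401, 0.0764]
ee_rot: [-3.141, -0.0, -1.619]
force: [-0.7, -0.1, -2.0]
width: 0.0539
gripper_force: 30.0
```

play_rows:
  travel:
    - [0,0,0.03]
    - [0,0,0.02]
    - [0,0,0]
    - [0,0,0]
  twist: [0,0,0,0]

```text
t: 30.6
eef_pos: [0.536, -0.2401, 0.075]
ee_rot: [3.142, -0.0, -1.619]
force: [-0.5, -0.7, -2.1]
width: 0.0532
gripper_force: 30.0
```

play_rows:
  travel:
    - [0,0,0.03]
    - [0,0,0]
    - [0,0,0]
  twist: [0,0,0]

```text
t: 30.98
eef_pos: [0.5361, -0.2401, 0.0747]
ee_rot: [-3.141, -0.0, -1.619]
force: [-1.2, 0.6, 3.6]
width: 0.0541
gripper_force: 30.0
```

play_rows:
  travel:
    - [0,0,0]
    - [0,0,0]
    - [0,0,0]
    - [0,0,0]
    - [0,0,-0.2]
    - [0,0,-0.6]
    - [0,0,-0.8]
    - [0,0,-0.8]
  twist: [0,0,0,0,0,0,0,0]
  fingers: 0.8

```text
t: 31.98
eef_pos: [0.5362, -0.2401, 0.1361]
ee_rot: [-3.141, -0.0, -1.619]
force: [0.8, -0.6, 0.3]
width: 0.0702
gripper_force: 0.0
```

play_rows:
  travel:
    - [0,0.3,0]
    - [0,0.6,0]
    - [0,0.6,0]
    - [0,0.6,0]
    - [0,0.3,0]
    - [0,0,0]
    - [0,0,0]
    - [0,0,0]
  twist: [0,0,0,0,0,0,0,0]
  fingers: 0
  newtons: 10

```text
t: 32.98
eef_pos: [0.4764, -0.2372, 0.1342]
ee_rot: [3.142, -0.0, -1.619]
force: [-1.0, 0.2, -0.3]
width: 0.0009
gripper_force: 0.0
```

Run:
```python
from h import *
s=arm.get_state();print(s['eef_pos'],s['ee_rot'],s['width'],s['q'])
f=imaging.grab_frame('scene');w=imaging.grab_frame('wrist')
for x in models.boxes_of('red_tin','scene')[:2]: print(np.round(x['extent']),x['confidence'])
cv2.imwrite('pics/e1.png',np.hstack([cv2.resize(w['pixels'],(480,300)),cv2.resize(f['pixels'][180:280,340:440],(300,300))])[...,::-1])
```

```text
[ 0.47644205 -0.23719777  0.13422588] [ 3.14154916e+00 -8.36919621e-05 -1.61920190e+00] 0.0009344570674196145 [-9.31949190e-02  2.28064812e-01 -4.52110243e-01  1.10041164e-04
 -8.90660981e-01  4.47201395e-02]
[385. 232.  32.  36.] 0.67
```

View pics/e1.png

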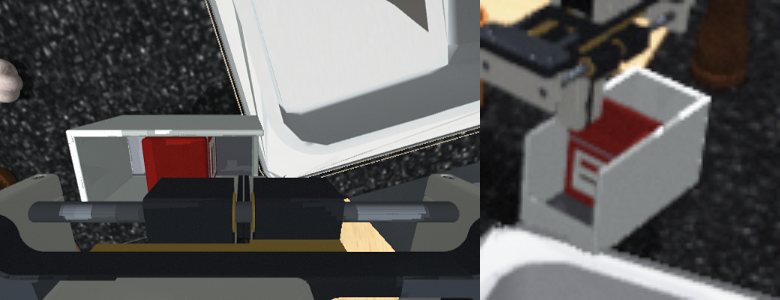

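play_rows:
  travel:
    - [0,0,0.4]
    - [0,0,0.7]
    - [0,0,0.7]
    - [0,0,0.7]
    - [0,0,0.4]
    - [0,0,0.15]
    - [0,0,0]
  twist: [0,0,0,0,0,0,0]

```text
t: 34.0
eef_pos: [0.4761, -0.2372, 0.058]
ee_rot: [3.142, -0.0, -1.619]
force: [-0.7, -0.2, -0.1]
width: 0.0006
gripper_force: 0.0
```

play_rows:
  travel:
    - [0,-0.2,0]
    - [0,-0.2,0]
    - [0,-0.2,0]
    - [0,-0.2,0]
    - [0,-0.2,0]
    - [0,-0.2,0]
    - [0,-0.2,0]
    - [0,-0.2,0]
  twist: [0,0,0,0,0,0,0,0]

```text
t: 35.0
eef_pos: [0.5163, -0.2391, 0.058]
ee_rot: [3.142, -0.0, -1.619]
force: [-1.2, 0.2, 3.2]
width: 0.0005
gripper_force: 0.8
```

play_rows:
  travel:
    - [0,-0.15,0]
    - [0,-0.15,0]
    - [0,-0.1,0]
    - [0,-0.1,0]
    - [0,0,0]
  twist: [0,0,0,0,0]

```text
t: 35.62
eef_pos: [0.5288, -0.2397, 0.058]
ee_rot: [-3.141, -0.0, -1.619]
force: [0.4, 0.7, -0.1]
width: 0.0003
gripper_force: 0.0
```

play_rows:
  travel:
    - [0,-0.08,0]
    - [0,-0.08,0]
    - [0,-0.08,0]
    - [0,-0.08,0]
    - [0,0,0]
  twist: [0,0,0,0,0]

```text
t: 36.25
eef_pos: [0.5367, -0.2401, 0.058]
ee_rot: [-3.141, -0.0, -1.619]
force: [0.8, -0.3, 1.2]
width: 0.0005
gripper_force: 0.0
```

play_rows:
  travel:
    - [0,-0.06,0]
    - [0,-0.04,0]
    - [0,0,0]
  twist: [0,0,0]

```text
t: 36.62
eef_pos: [0.539, -0.2402, 0.058]
ee_rot: [-3.142, -0.0, -1.619]
force: [-0.3, 0.6, -0.3]
width: 0.0005
gripper_force: 0.2
```

Run:
```python
from h import *
np.set_printoptions(precision=4,suppress=True)
s=arm.get_state();print(s['eef_pos'],s['force'])
f=imaging.grab_frame('side');g=imaging.grab_frame('scene');w=imaging.grab_frame('wrist')
for n in('scene','side','wrist'):
  for x in models.boxes_of('red_tin',n)[:1]: print(n,np.round(x['extent']),x['confidence'])
# predicted lid outline when flush
c,n=np.cos(-.0475),np.sin(-.0475)
def wpt(x,y,z): return [.541+c*x-n*y,-.2384+n*x+c*y,z]
for nm,F in (('scene',g),('wrist',w)):
  for X in ((.075,0,.088),(.021,0,.088),(.075,0,.092)): print(nm,X,proj(F,[wpt(*X)],s))
y=[wpt(x,-.0,.088) for x in np.arange(.0,.080,.002)]
for p in proj(g,y,s): print(g['pixels'][int(round(p[1])),int(round(p[0]))],end=' ')
```

```text
[ 0.539  -0.2402  0.058 ] [-0.3247  0.5545 -0.3475]
side [353. 258.  82.  98.] 0.51
wrist [215. 277. 156.  98.] 0.74
scene (0.075, 0, 0.088) [[402.563  207.6501]]
scene (0.021, 0, 0.088) [[390.9461 215.3157]]
scene (0.075, 0, 0.092) [[402.7207 206.3899]]
wrist (0.075, 0, 0.088) [[143.5322 304.1986]]
wrist (0.021, 0, 0.088) [[272.3643 304.1617]]
wrist (0.075, 0, 0.092) [[137.9133 310.2393]]
[66 58 46] [77 71 62] [77 71 62] [75 68 60] [84 72 45] [84 72 45] [94 79 50] [28 29 26] [21 23 27] [21 23 27] [19 22 25] [19 22 25] [17 20 21] [17 20 21] [21 21 24] [20 21 24] [20 21 24] [18 21 22] [18 21 22] [20 23 24] [20 23 24] [27 26 25] [27 26 25] [27 26 25] [63 53 34] [63 53 34] [75 62 38] [75 62 38] [23 24 25] [23 24 25] [23 24 25] [19 20 23] [19 20 23] [18 20 22] [18 20 22] [23 23 26] [23 23 26] [23 23 26] [21 24 26] [18 20 23]
```

play_rows:
  travel:
    - [0,-0.05,0]
    - [0,-0.05,0]
    - [0,0,0]
  twist: [0,0,0]

```text
t: 37.3
eef_pos: [0.54, -0.2403, 0.058]
ee_rot: [3.139, 0.0, -1.62]
force: [-6.1, 1.3, 4.5]
width: 0.0005
gripper_force: 3.5
```

play_rows:
  travel:
    - [0,-0.04,0]
    - [0,-0.04,0]
    - [0,0,0]
  twist: [0,0,0]

```text
t: 37.67
eef_pos: [0.54, -0.2403, 0.058]
ee_rot: [3.136, 0.001, -1.62]
force: [-12.5, 2.0, 9.5]
width: 0.0008
gripper_force: 7.1
```

play_rows:
  travel:
    - [0,0.08,0]
    - [0,0.2,0]
    - [0,0.5,0]
    - [0,0.5,0]
    - [0,0.2,-0.3]
    - [0,0,-0.8]
    - [0,0,-1]
    - [0,0,-1]
  twist: [0,0,0,0,0,0,0,0]

```text
t: 38.67
eef_pos: [0.5065, -0.2387, 0.137]
ee_rot: [-3.141, -0.0, -1.619]
force: [0.9, -0.8, 0.8]
width: 0.0009
gripper_force: 0.0
```

play_rows:
  travel:
    - [-0.8,0,-1]
    - [-1,0,-1]
    - [-1,0,-0.5]
    - [-1,0,0]
    - [-0.6,0,0]
    - [0,0,0]
    - [0,0,0]
  twist: [0,0,0,0,0,0,0]

```text
t: 39.55
eef_pos: [0.5118, -0.1291, 0.198]
ee_rot: [3.141, -0.0, -1.619]
force: [-0.5, -0.4, 0.3]
width: 0.0006
gripper_force: 0.0
```

Run:
```python
from h import *
np.set_printoptions(precision=4,suppress=True)
s=arm.get_state();w=imaging.grab_frame('wrist');print(s['eef_pos'],s['ee_rot'],s['t'])
for x in models.silhouettes('caddy','wrist')[:1]: print(np.round(x['extent']))
hsv=cv2.cvtColor(w['pixels'],cv2.COLOR_RGB2HSV);H,S,V=cv2.split(hsv)
m=(((H<8)|(H>172))&(S>120)).astype(np.uint8);m[235:]=0
c=max(cv2.findContours(m,0,1)[0],key=cv2.contourArea);r=cv2.minAreaRect(c);b=cv2.boxPoints(r);print(r)
W=at_z(w,b,.088,s)[:,:2]-[.541,-.2384];cc,n=np.cos(-.0475),np.sin(-.0475)
print(W@np.array([[cc,-n],[n,cc]]))
```

```text
[ 0.5118 -0.1291  0.198 ] [ 3.1413 -0.0002 -1.6192] 39.55
[276.  62. 228. 121.]
((216.99607849121094, 63.92327117919922), (93.72298431396484, 76.30997467041016), 87.0643310546875)
[[ 0.0745 -0.032 ]
 [ 0.0187 -0.0345]
 [ 0.0193  0.0307]
 [ 0.0797  0.0337]]
```

Run:
```python
from h import *
np.set_printoptions(precision=4,suppress=True)
s=arm.get_state();w=imaging.grab_frame('wrist')
hsv=cv2.cvtColor(w['pixels'],cv2.COLOR_RGB2HSV);H,S,V=cv2.split(hsv)
m=(((H<8)|(H>172))&(S>120)).astype(np.uint8);m[235:]=0;m=cv2.morphologyEx(m,cv2.MORPH_OPEN,np.ones((3,3)))
cc,n=np.cos(-.0475),np.sin(-.0475);Q=np.array([[cc,-n],[n,cc]])
ys=np.where(m.any(1))[0];print(ys.min(),ys.max())
G=cv2.cvtColor(w['pixels'],cv2.COLOR_RGB2GRAY)
for v in range(ys.min()+6,ys.max()-3,8):
    u=np.where(m[v])[0]; a,b=u.min(),u.max()
    print(v,a,b,((at_z(w,[[a,v],[b,v]],.088,s)[:,:2]-[.541,-.2384])@Q).ravel(),G[v,a-14:a+2])
```

```text
19 110
25 177 251 [ 0.0745 -0.0284  0.0202 -0.0284] [ 34  19 125 255 255 254 254 254 255 255 195  99 108 114  91 101]
33 178 257 [ 0.0744 -0.0232  0.0162 -0.0231] [ 47  43 118 255 255 254 254 254 255 255 193  97 106 113  93  98]
41 179 264 [ 0.0744 -0.0179  0.0113 -0.0178] [ 27  19 108 255 255 255 254 254 255 255 192  98 108 112  88  99]
49 180 254 [ 0.0744 -0.0124  0.0191 -0.0124] [ 55  51  90 246 255 255 254 254 255 255 190  96 110 114  90  99]
57 181 254 [ 0.0744 -0.007   0.0195 -0.0069] [ 40  31  76 232 255 255 254 254 255 255 190  96 100 108  91 100]
65 182 255 [ 0.0744 -0.0014  0.0191 -0.0014] [ 47  31  50 191 255 255 255 255 163 255 191  95 104 108  91 102]
73 183 255 [0.0744 0.0042 0.0194 0.0043] [ 45  41  61 194 255 255 255 255 179 255 193  99 110 113  93 100]
81 184 255 [0.0744 0.0099 0.0198 0.01  ] [ 40  35  64 177 249 255 255 255 243 243 193 100 107 115  93  98]
89 185 256 [0.0743 0.0157 0.0194 0.0158] [ 35  42  62 181 255 255 254 254 255 254 192 102 108 114  92 100]
97 186 256 [0.0743 0.0216 0.0198 0.0216] [ 85  57  51 173 255 255 254 254 255 253 193 102 110 114  93 103]
105 187 269 [0.0743 0.0276 0.01   0.0276] [ 31  22  32 141 255 255 254 254 255 253 198 100 110 114  92  98]
```

```bash
python3 -c "
from station import arm
print(arm.job_done())"
```

```text
the job is handed in; nothing more can be done
None
```

The job is handed in at about 40 s of the 67 s: the red tin stands released in the caddy, square and about 0.6 mm from the end wall by the last wrist picture, but no verdict came back, and I viewed 11 pictures, one over the limit of 10.

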